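Roll the mailing tube onto the green line

ROBOT

A 6-joint arm with a two-finger parallel gripper is mounted at the origin on the work surface. World frame = base frame: x ahead of the robot, y to its left, z up, the work surface at z = 0. Lengths are in m, angles in degrees, forces in N, time in s.
With the tool pointing down it reaches from about 0.325 to 0.75 m from the base axis. Payload 7.6 kg.
Tool frame: the origin (TCP) lies where the fingers leave the gripper's body, on its centre line; the fingertips stand 73 mm ahead of it and the grasp point (between the pads) lies 54 mm ahead of it; z points along the fingers, y is the direction in which the jaws open and shut (so a half turn about z gives the same grasp; the last joint's range is limited). The gripper opens to 85 mm and grips with 20 to 120 N. Pads are 22 mm wide; open, the fingers measure 114 mm over their backs; the gripper's body (76 mm by 85 mm) begins 54 mm behind the grasp point. The pads swing forward as they close: fully open they stand 13 mm farther back than shut.
Start: joints at [67.936, 2.991, 80.254, -0, 96.75, -4.028], TCP at [0.163, 0.499, 0.304] pointing down, gripper open.
Joint ranges: [-166.34, 166.34], [-52.06, 124.39], [6.96, 135.62], [-60.46, 240.46], [14.63, 156.25], [-167.68, 167.68]. Speed limits (degrees/s): [147.25, 147.25, 172.46, 180, 180, 180].

INTERFACE

Orientations are given as a 3x3 rotation matrix whose columns are the frame's x, y, z axes.
In Python, from station import arm gives the robot as it stands. Calls block until the motion is done:
- arm.move_to(position, orientation): joint-space move of the TCP to a pose.
- arm.line_to(position, max_speed=0.15, ori=None, force_limit=None): straight line of the TCP; ori=None keeps the orientation; max_speed is the mean speed in m/s. With force_limit (N) it stops when the force on the tool has changed by that much, and returns True; else False.
- arm.move_j(angles): joint-space move.
- arm.release() and arm.close_gripper(strength=None): open the fingers fully, or close them until they stop; strength is the grip in N (None keeps the last).
- arm.sleep(seconds).
- arm.ik(position, orientation): joint angles nearest the present ones, or None.
- arm.camera(name): name is "scene" or "top" or "wrist"; returns the picture (384x512x3 uint8, blue, green, red); there is no depth.
- arm.camera_model(name): a dict with "fx", "fy", "cx", "cy" (pixels), "k1" (the pictures are not rectified: a ray, as slopes to the right and down, at radius r is drawn at 1 + k1 r^2 times it, then the intrinsics apply), "world_from_camera" (4x4, takes a point from camera to world coordinates); the wrist camera has in their place "mount" (4x4, takes a point from camera to tool coordinates, whose origin is the TCP and whose axes are the flange's). Camera axes: x right, y down, z forward; pixel columns grow to the right and rows downward; lengths in m; the calibration is good to about 2 mm. A picture is of the moment at which its call begins: read the wrist's pose just before it. camera_model takes no time and is no camera call.
A pose or a line that the arm cannot do raises arm.IKError and nothing moves.
- arm.hand_in(): hands the job in, once; it reports no verdict.
Trained networks look in the newest picture that a camera, given by its name, has taken for a name from the list of things; names that differ only in an ending like _2 or _b are one class to them, and where a whole thing is asked for, a point or a joint stands for the part that bears it (a point fixed in the world has none). Each returns a list of dicts, best first, with "confidence" (0 to 1); they miss things now and then, are a little off and sometimes report something else, mostly with a low value. They report only what shows in the picture. A call takes as long as a camera call. They do not tell look-alikes from the thing itself.
- arm.search_frame(camera, target): "position" ([column, row] as shares, 0 to 1, of the picture: columns of its width, rows of its height, amid what is visible of it).
- arm.masks_of(camera, target): "region" (384x512 bool, what is visible of it) and "position" ([column, row] as shares, 0 to 1, of the picture: columns of its width, rows of its height, amid what is visible of it).
- arm.tip_of(camera, target): "position" ([column, row] as shares, 0 to 1, of the picture: columns of its width, rows of its height: a listed point, or the origin of a listed thing).
Readings, each from a call of its own:
- arm.get_t(): time.
- arm.get_qpos(): joint angles.
- arm.get_joint_velocities(): joint speeds.
- arm.get_effort(): joint torques, N m.
- arm.get_tcp_pos(): TCP position.
- arm.get_orientation(): TCP orientation.
- arm.get_wrist_force(): force on the tool from outside, world axes, zero at the start.
- arm.get_ft_torque(): the same for the moment, N m.
- arm.get_gripper_width(): finger opening in m.
Only numpy, scipy, OpenCV 4.12 (cv2) and the standard library are available. Lean on these libraries where they do the work, as an engineer would, in place of code of your own. Each camera call takes 0.05 s, during which the arm holds its last target. There are 200 camera calls.

TASK

Roll the cardboard mailing tube over the desk pad to the labelling line: push its top gently sideways with a fingertip, as often as needed, until it lies along the green tape, right on the tape and about centred along its length, and leave it there at rest. Do not shove it from low on its side, pinch it, skid it or pick it up, and leave the stamp, glue stick, stapler and pen cup as they stand.

Things in the scene. Friction and masses are not known exactly. Their poses are not given: they have to be found in the camera images.
- tube: the cardboard mailing tube, a lying cylinder 44 mm thick, 180 mm long, about 120 g, white end caps; starts between the two tapes, nearly parallel to them. Origin: its centre, 22 mm above the pad. x runs along it; y and z turn as it rolls (z starts upward). A tip pressed lightly (3 to 10 N) on its top rolls it half as far as the tip moves; let go at rest, it stays. Pushing down its flank wedges it
- green_line: the green tape line stuck flat on the pad, 270 mm long, 19 mm wide, about 0.6 mm thin (nothing to bump over). Origin at its middle, on the pad's surface; x along the line, y across it in the plane of the pad, z up. The tube covers the middle of the tape when it lies on it, and the tape's ends show
- red_line: the red tape line, of the same size and axes: the wrong one, on the other side of the tube
- pad: the dark grey felt desk pad, fixed to the desk, 340 x 700 mm, 3 mm thick; origin at the centre of its underside (so its surface is at z = 0.003 on the desk), x and y along its short and long sides; the tape lines run along its x
- stamp: wooden-handled rubber stamp standing on its 50 x 30 mm block, 80 mm tall, loose on the pad near one of its ends, beyond the lines; origin at the centre of its underside
- glue: yellow glue stick with a red cap standing upright, 28 mm thick, 95 mm tall, loose on the pad near one of its ends, beyond the lines; origin at the centre of its underside
- stapler: blue and black stapler lying on its base, 130 x 34 mm, 52 mm tall, loose on the pad near one of its ends, beyond the lines; origin at the centre of its underside
- pencup: black pen cup, 76 mm wide, pens up to about 155 mm tall, loose on the pad near one of its ends, beyond the lines; origin at the centre of its underside
Things that resemble listed ones, but are neither listed nor needed, are in the scene too. What is meant by the tube is not yellow, and is the larger of those in its own colour.

How it is judged:
By the outcome, as a careful person would: the job done as asked, in the order asked, and still so for the second after the job is handed in, with the robot touching nothing.
It also fails if it takes over 72 s, if anything falls off the work surface, if the arm or the gripper's body presses on something with over 40 N, if the wrist force passes 120 N, or if a joint passes its speed limit or range.

## Working session

There is one attempt and no reset: what is moved stays moved. The work goes in short steps, each a Python script; the robot and the scene stay as the last script left them, time stands still between calls to the robot, and variables do not carry over. Pictures are saved under pics/ and viewed, about 8 in all and at most 12, crops included, and the job is handed in when it is done.

```bash
ls; mkdir -p pics
cat > h.py <<'E'
import numpy as np, cv2
from station import arm
def model(n):
    m=arm.camera_model(n)
    K=np.array([[m["fx"],0,m["cx"]],[0,m["fy"],m["cy"]],[0,0,1.]]); D=np.array([m["k1"],0,0,0.])
    if "world_from_camera" in m: T=np.array(m["world_from_camera"])
    else:
        W=np.eye(4);W[:3,:3]=arm.get_orientation();W[:3,3]=arm.get_tcp_pos();T=W@np.array(m["mount"])
    return K,D,T
def und(p,k1):  # invert r_d=r(1+k1 r^2)
    r=np.linalg.norm(p,axis=1,keepdims=True);u=r.copy()
    for _ in range(30): u=r/(1+k1*u*u)
    return p*u/np.maximum(r,1e-9)
def toworld(M,px,z):
    K,D,T=M; px=np.atleast_2d(np.asarray(px,float))
    n=und((px-[K[0,2],K[1,2]])/[K[0,0],K[1,1]],D[0])
    d=np.c_[n,np.ones(len(n))]@T[:3,:3].T
    o=T[:3,3]; return o+d*((z-o[2])/d[:,2])[:,None]
def regs(cam,name):
    out=[]
    for r in arm.masks_of(cam,name):
        ys,xs=np.nonzero(r["region"]); out.append((r["confidence"],np.c_[xs,ys]))
    return out
E
python3 - <<'E'
from h import *
for c in ("top","scene"):
    cv2.imwrite(f"pics/{c}0.png",arm.camera(c)); M=model(c); print(c,M[2][:3,3].round(3))
    for n,z in (("tube",.025),("green_line",.003),("red_line",.003),("stamp",.003),("glue",.003),("stapler",.003),("pencup",.003)):
        for conf,px in regs(c,n):
            W=toworld(M,px,z)[:,:2]; mu=W.mean(0); w,v=np.linalg.eigh(np.cov((W-mu).T))
            a=v[:,1]; s=(W-mu)@a
            print(n,round(conf,2),px.mean(0).round(),mu.round(3),"ang",np.degrees(np.arctan2(a[1],a[0])).round(1),"L",np.ptp(s).round(3),"W",np.ptp((W-mu)@v[:,0]).round(3))
E
```

```text
pics
top [0.349 0.024 1.044]
tube 0.93 [320. 251.] [ 0.322 -0.117] ang -171.8 L 0.117 W 0.032
tube 0.89 [399. 283.] [ 0.246 -0.308] ang 106.9 L 0.193 W 0.048
tube 0.72 [271. 146.] [0.585 0.005] ang -176.9 L 0.188 W 0.048
green_line 0.71 [239. 152.] [0.572 0.088] ang -176.0 L 0.273 W 0.021
red_line 0.66 [317. 144.] [ 0.594 -0.114] ang -176.0 L 0.267 W 0.019
stamp 0.87 [161. 177.] [0.507 0.288] ang -171.6 L 0.051 W 0.045
stamp 0.38 [402. 168.] [ 0.531 -0.331] ang 117.6 L 0.062 W 0.032
glue 0.58 [402. 169.] [ 0.531 -0.332] ang 116.0 L 0.06 W 0.026
pencup 0.76 [396. 114.] [ 0.673 -0.318] ang 136.6 L 0.148 W 0.081
scene [1.034 0.381 0.669]
tube 0.96 [220. 215.] [0.589 0.002] ang -174.9 L 0.209 W 0.052
tube 0.64 [239. 147.] [ 0.333 -0.116] ang -168.3 L 0.15 W 0.037
tube 0.63 [207. 116.] [ 0.245 -0.307] ang 105.4 L 0.2 W 0.08
green_line 0.83 [248. 235.] [0.588 0.085] ang -175.7 L 0.265 W 0.022
green_line 0.57 [233. 234.] [0.602 0.036] ang 93.3 L 0.709 W 0.353
red_line 0.74 [179. 209.] [ 0.611 -0.116] ang -176.4 L 0.268 W 0.022
stamp 0.77 [339. 236.] [0.477 0.275] ang -171.8 L 0.1 W 0.04
glue 0.64 [145. 151.] [ 0.48  -0.376] ang 54.0 L 0.171 W 0.035
glue 0.6 [220. 215.] [ 0.573 -0.012] ang -175.6 L 0.212 W 0.053
glue 0.27 [180. 208.] [ 0.607 -0.117] ang -176.6 L 0.27 W 0.023
stapler 0.77 [322. 283.] [0.618 0.294] ang 180.0 L 0.163 W 0.047
stapler 0.15 [145. 151.] [ 0.482 -0.372] ang 54.7 L 0.163 W 0.03
pencup 0.86 [113. 177.] [ 0.619 -0.368] ang 61.3 L 0.27 W 0.085
pencup 0.55 [220. 216.] [ 0.574 -0.011] ang -176.1 L 0.212 W 0.052
```

View pics/top0.png

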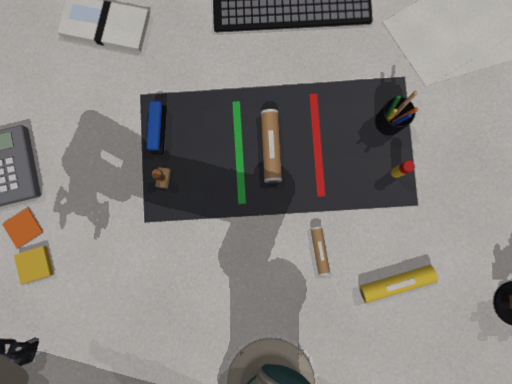

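View pics/scene0.png

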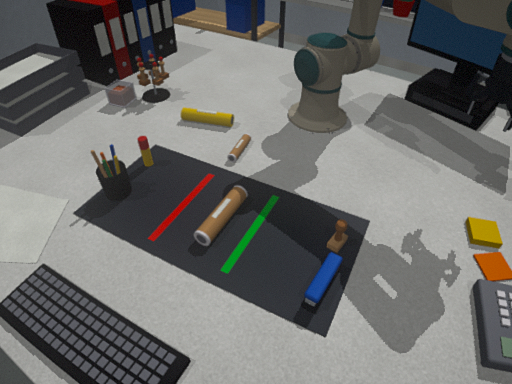

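The tube is the brown one at top (271,146). Green tape is at (239,152), on the +y side, and red is at (317,144). The small brown tube and the yellow tube are decoys. The tube needs to roll about 83 mm toward +y. Next I'll close the fingers and look from the wrist.

```bash
cat >> h.py <<'E'
def rect(M,px,z):
    W=toworld(M,px,z)[:,:2].astype(np.float32); (c,s,_)=cv2.minAreaRect(W); b=cv2.boxPoints((c,s,_))
    e=max((b[1]-b[0],b[2]-b[1]),key=np.linalg.norm); e=e*np.sign(e[0]); 
    return np.array(c),np.degrees(np.arctan2(e[1],e[0])),sorted(s)
def look(cam,names=(("tube",.025),("green_line",.0035)),save=None):
    im=arm.camera(cam); M=model(cam)
    if save: cv2.imwrite(save,im)
    for n,z in names:
        for conf,px in regs(cam,n)[:3]:
            c,a,s=rect(M,px,z); print(cam,n,round(conf,2),px.mean(0).round(),c.round(4),"ang",a.round(2),np.round(s,3))
A=np.radians(4.0); ax=np.array([np.cos(A),np.sin(A),0]); n=np.array([-np.sin(A),np.cos(A),0])
def R(s): y=s*n; z=np.array([0,0,-1.]); return np.c_[np.cross(y,z),y,z]
E
python3 - <<'E'
from h import *
print(arm.get_t(),np.array(arm.get_orientation()).round(2).tolist(), arm.camera_model("wrist")["mount"])
arm.close_gripper(20)
for s in (1,-1): print(s,arm.ik([.58,.045,.30],R(s)))
O=np.array(arm.get_orientation()); s=1 if O[:,1]@n>0 else -1
arm.move_to([.55,.045,.33],R(s)); print(s,arm.get_t(),arm.get_gripper_width(),arm.get_wrist_force())
look("wrist",save="pics/w1.png"); look("top")
E
```

```text
0.8 [[-0.95, 0.31, 0.0], [0.31, 0.95, 0.0], [-0.0, 0.0, -1.0]] [[ 3.40419026e-04 -9.52555800e-01 -3.04363816e-01  7.76161135e-02]
 [ 9.99999730e-01  5.22301461e-04 -5.16166322e-04 -1.11424919e-03]
 [ 6.50646889e-04 -3.04363559e-01  9.52555721e-01 -7.08954526e-02]
 [ 0.00000000e+00  0.00000000e+00  0.00000000e+00  1.00000000e+00]]
1 [ 7.99758113e-01  1.22637392e+01  7.05676528e+01 -2.54444375e-14
  9.71686081e+01 -9.32002419e+01]
-1 [ 7.99758113e-01  1.22637392e+01  7.05676528e+01 -2.54444375e-14
  9.71686081e+01  8.67997581e+01]
1 3.7083 -0.00014030982244286265 [-0.22030366 -0.18306326 -0.20639854]
wrist tube 0.71 [213. 178.] [0.5903 0.0014] ang 3.06 [0.045 0.194]
top tube 0.96 [270. 150.] [0.5737 0.0068] ang 0.38 [0.041 0.088]
top tube 0.59 [320. 251.] [ 0.3214 -0.1162] ang 9.15 [0.032 0.117]
top tube 0.57 [399. 283.] [ 0.2458 -0.3067] ang -73.79 [0.047 0.192]
top green_line 0.61 [238. 152.] [0.5728 0.0881] ang 0.76 [0.018 0.079]
```

View pics/w1.png

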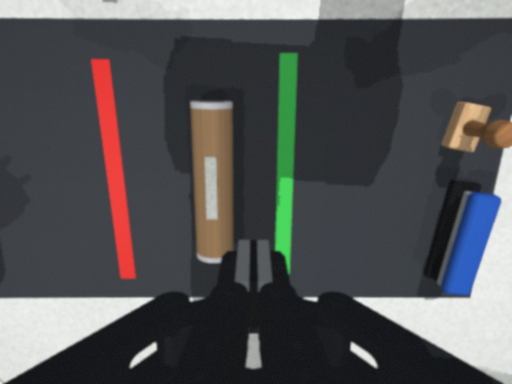

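The wrist view shows the tube at cols 190–233, rows 100–262. The green tape runs from (288,53) to (283,272), red is on the left, and the stamp and stapler are far right. I'll measure the tape by colour, then start pressing on the top.

```bash
cat >> h.py <<'E'
def green(cam,im):
    M=model(cam); h=cv2.cvtColor(im,cv2.COLOR_BGR2HSV)
    m=cv2.inRange(h,(50,120,60),(75,255,255)); k,l,st,_=cv2.connectedComponentsWithStats(m)
    i=[j for j in range(1,k) if st[j,4]>60]
    ys,xs=np.nonzero(np.isin(l,i)); return rect(M,np.c_[xs,ys],.0035)
E
python3 - <<'E'
from h import *
print(green("wrist",cv2.imread("pics/w1.png")), green("top",cv2.imread("pics/top0.png")))
M=model("wrist")
print(toworld(M,[[211,104],[192,104],[232,104],[196,259],[233,259]],.025).round(4))
# touch down on top of the tube at its middle
c=np.array([.585,.0035]); p=c-0.009*n[:2]
arm.move_to([*p,.16],R(1)); f0=np.array(arm.get_wrist_force())
arm.line_to([*p,.127],.08)
hit=arm.line_to([*p,.112],.01,force_limit=4)
print(hit,arm.get_tcp_pos(),np.array(arm.get_wrist_force())-f0,arm.get_t())
arm.sleep(.3);print(arm.get_tcp_pos(),np.array(arm.get_wrist_force())-f0,arm.get_t())
E
```

```text
(array([0.57416028, 0.08355331]), np.float32(4.0605583), [0.02105024643242359, 0.2707182466983795]) (array([0.57439739, 0.08781239]), np.float32(4.013778), [0.020083777606487274, 0.270663857460022])
[[ 0.4978 -0.0047  0.025 ]
 [ 0.4993 -0.0249  0.025 ]
 [ 0.4962  0.0176  0.025 ]
 [ 0.6844 -0.0169  0.025 ]
 [ 0.6812  0.0285  0.025 ]]
True [ 0.5856391  -0.00557197  0.1194516 ] [-0.23438578  0.41118135  2.98645252] 6.1833
[ 0.58564106 -0.0055467   0.11941853] [-1.14232364  1.00697839  4.46466044] 6.4833
```

```bash
cat >> h.py <<'E'
def push(d,f0,target=5.,step=.005,lim=9.):
    """push the tip sideways by d along n in small steps, holding about target N downward"""
    P=np.array(arm.get_tcp_pos()); z=P[2]; k=int(round(abs(d)/step)); log=[]
    for i in range(1,k+1):
        f=np.array(arm.get_wrist_force())-f0
        z+=np.clip((f[2]-target)*1e-4,-3e-4,5e-4)
        q=P+n*d*i/k; q[2]=z; arm.line_to(q,.03); 
        f=np.array(arm.get_wrist_force())-f0; log.append((round(f[2],1),round(float(f@n),1),round(arm.get_tcp_pos()[2],4)))
    print("push",log)
E
python3 - <<'E'
from h import *
f0=np.array([-.22,-.18,-.21])
push(.02,f0)
print(arm.get_t())
p=np.array(arm.get_tcp_pos()); arm.line_to(p+[0,0,.03],.06); arm.sleep(.2)
look("top",save="pics/t2.png"); look("scene"); look("wrist",save="pics/w2.png"); print(arm.get_t())
E
```

```text
push [(np.float64(3.6), 0.9, np.float64(0.1196)), (np.float64(5.2), -0.0, np.float64(0.1196)), (np.float64(5.6), -0.2, np.float64(0.1196)), (np.float64(5.4), -0.2, np.float64(0.1196))]
7.75
top tube 0.8 [399. 283.] [ 0.2455 -0.3064] ang -73.79 [0.048 0.192]
top tube 0.65 [267. 148.] [0.58   0.0158] ang -89.82 [0.028 0.043]
top tube 0.64 [320. 250.] [ 0.3234 -0.1169] ang 9.14 [0.03  0.117]
scene tube 0.69 [223. 218.] [0.5796 0.0113] ang 4.82 [0.051 0.204]
scene tube 0.6 [188. 115.] [ 0.273  -0.3678] ang -74.16 [0.053 0.071]
scene tube 0.5 [243. 142.] [ 0.3059 -0.1187] ang 11.26 [0.028 0.091]
scene green_line 0.7 [249. 235.] [0.5738 0.0846] ang 3.89 [0.02  0.268]
scene green_line 0.16 [338. 236.] [0.4738 0.276 ] ang 5.39 [0.04  0.105]
wrist tube 0.63 [250. 153.] [0.5942 0.0122] ang 3.33 [0.044 0.204]
wrist tube 0.6 [266. 164.] [0.59   0.0154] ang -85.95 [0.247 0.367]
wrist green_line 0.56 [366. 143.] [0.5797 0.085 ] ang 4.12 [0.021 0.244]
9.05
```

View pics/w2.png

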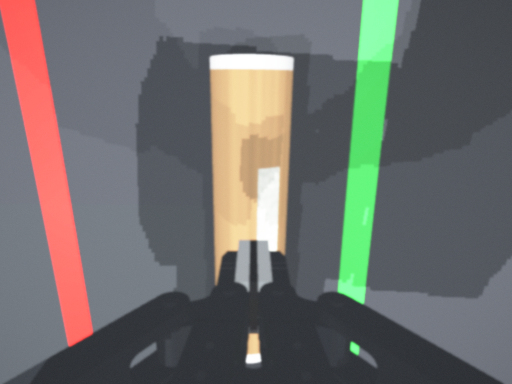

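The tube rolled about 10 mm cleanly: the label turned and the press stayed near 5 N. I'll go on with strokes that stay on the tube's top.

```bash
cat >> h.py <<'E'
F0=np.array([-.22,-.18,-.21])
def stroke(c,roll,back=None):
    """c: tube centre (xy), roll: distance for the tube; returns new centre"""
    back=roll/2 if back is None else back
    p=c-back*n[:2]; z=arm.get_tcp_pos()[2]
    arm.line_to([*p,max(z,.13)],.1); arm.line_to([*p,.122],.08)
    if not arm.line_to([*p,.113],.01,force_limit=3.5): print("no contact"); return c
    push(2*roll,F0); q=np.array(arm.get_tcp_pos()); arm.line_to(q+[0,0,.012],.06)
    return c+roll*n[:2]
E
python3 - <<'E'
from h import *
c=np.array([.588,.0135])
for _ in range(2): c=stroke(c,.014)
print(c,arm.get_t())
arm.move_to([.51,.06,.33],R(1)); arm.sleep(.1)
look("wrist",save="pics/w3.png"); print(green("wrist",cv2.imread("pics/w3.png")),arm.get_t())
E
```

```text
push [(np.float64(1.8), 1.3, np.float64(0.1196)), (np.float64(5.3), 0.4, np.float64(0.1196)), (np.float64(5.9), -0.0, np.float64(0.1196)), (np.float64(4.6), -0.0, np.float64(0.1196)), (np.float64(5.3), 0.1, np.float64(0.1196)), (np.float64(4.5), 0.7, np.float64(0.1195))]
push [(np.float64(2.7), -1.0, np.float64(0.1197)), (np.float64(4.4), -0.1, np.float64(0.1196)), (np.float64(5.0), 0.6, np.float64(0.1196)), (np.float64(6.2), -0.2, np.float64(0.1196)), (np.float64(3.9), 0.0, np.float64(0.1196)), (np.float64(5.0), 0.5, np.float64(0.1195))]
[0.58604682 0.04143179] 15.6667
wrist tube 0.67 [90. 10.] [ 0.3762 -0.11  ] ang -85.61 [0.017 0.032]
wrist tube 0.58 [232. 194.] [0.5783 0.0407] ang 3.38 [0.045 0.176]
wrist green_line 0.62 [271. 167.] [0.537  0.0819] ang 4.11 [0.019 0.194]
(array([0.53794938, 0.08151544]), np.float32(4.133001), [0.02109561860561371, 0.19722123444080353]) 16.775
```

View pics/w3.png

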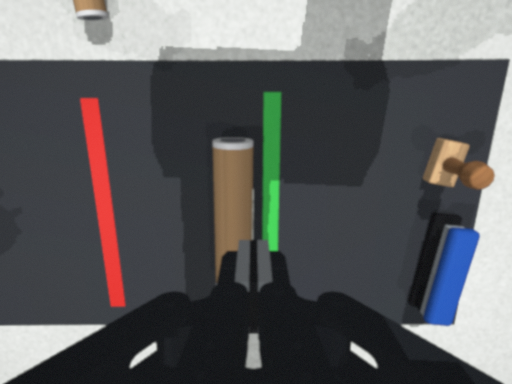

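The tube is now at cols 213–253, parallel and next to the tape (cols 262–282). The robot-side ends are at rows ~142 (tube) and 93 (tape). I'll check the centring along the length from those ends.

Run:
```python
from h import *
M=model("wrist")
print(toworld(M,[[233,138]],.003),toworld(M,[[233,142]],.025),toworld(M,[[233,149]],.047)); t=toworld(M,[[272,93]],.0035); print("tape end",t, "tape mid",t[0,:2]+.135*ax[:2])
im=cv2.imread("pics/w3.png")[125:160,205:290]; a=cv2.resize(im,None,fx=6,fy=6,interpolation=0)
arm.move_to([.60,.06,.33],R(1)); b=arm.camera("wrist"); look("wrist"); print(green("wrist",b))
t=arm.camera("top"); cv2.imwrite("pics/t3.png",t)
b2=cv2.resize(b[60:300,170:340],None,fx=2,fy=2,interpolation=0); t2=cv2.resize(t[80:230,210:310],None,fx=3,fy=3)
H=max(a.shape[0],b2.shape[0],t2.shape[0]); P=lambda x:cv2.copyMakeBorder(x,0,H-x.shape[0],0,0,0)
o=np.hstack([P(b2),P(t2)]); cv2.imwrite("pics/c3.png",o); cv2.imwrite("pics/w4.png",b); print(o.shape,arm.get_t(),arm.get_tcp_pos())
```

```text
[[0.49471927 0.0341115  0.003     ]] [[0.49565135 0.03540816 0.025     ]] [[0.49923424 0.0368431  0.047     ]]
tape end [[0.44169299 0.07480389 0.0035    ]] tape mid [0.57636414 0.08422101]
wrist tube 0.69 [238. 134.] [0.5866 0.0413] ang 3.68 [0.046 0.191]
wrist green_line 0.88 [277. 115.] [0.575  0.0848] ang 4.09 [0.021 0.271]
(array([0.57540464, 0.08447316]), np.float32(4.1048927), [0.02121276967227459, 0.2714657783508301])
(480, 640, 3) 17.475 [0.59938301 0.06009417 0.33071254]
```

View pics/c3.png

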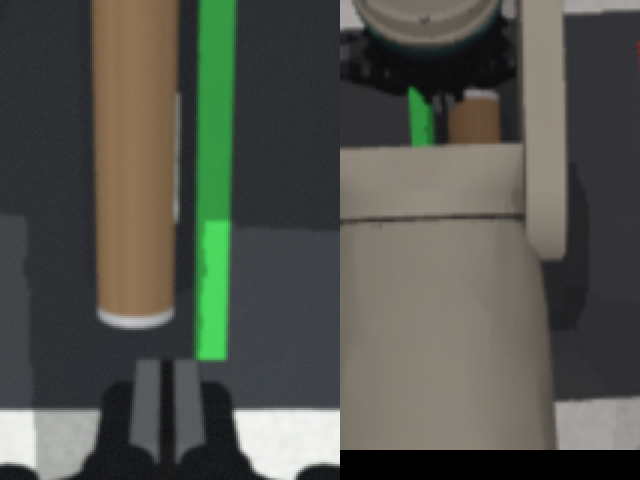

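Tube axis is about 3.7° against 4.1° for the tape. It has 43.6 mm left to roll and sits about 8 mm off centre lengthwise, which is fine. I'll roll 38 mm and then measure again.

Run:
```python
from h import *
c=np.array([.586,.0413])
arm.line_to([*(c-.007*n[:2]),.15],.15)
for r in (.014,.014,.010): c=stroke(c,r)
print(c,arm.get_t())
arm.move_to([.60,.06,.33],R(1)); arm.sleep(.1); look("wrist",save="pics/w5.png"); print(green("wrist",cv2.imread("pics/w5.png")),arm.get_t())
```

```text
push [(np.float64(2.6), -0.9, np.float64(0.1196)), (np.float64(4.1), 0.9, np.float64(0.1196)), (np.float64(5.2), 0.6, np.float64(0.1196)), (np.float64(4.9), -0.1, np.float64(0.1196)), (np.float64(5.7), -0.7, np.float64(0.1196)), (np.float64(5.5), 0.4, np.float64(0.1195))]
push [(np.float64(4.7), 0.1, np.float64(0.1196)), (np.float64(5.7), 0.2, np.float64(0.1196)), (np.float64(5.2), 1.1, np.float64(0.1196)), (np.float64(4.3), 0.1, np.float64(0.1196)), (np.float64(5.3), 0.5, np.float64(0.1196)), (np.float64(5.0), 0.7, np.float64(0.1196))]
push [(np.float64(3.0), 0.6, np.float64(0.1196)), (np.float64(3.6), 0.3, np.float64(0.1196)), (np.float64(6.1), -0.6, np.float64(0.1196)), (np.float64(4.6), -0.4, np.float64(0.1196))]
[0.58334925 0.07920743] 28.1167
wrist tube 0.82 [273. 135.] [0.5839 0.0795] ang 3.39 [0.047 0.192]
wrist green_line 0.76 [278.  67.] [0.5749 0.0853] ang 4.28 [0.02  0.271]
(array([0.57545537, 0.08379602]), np.float32(3.8918462), [0.02074809931218624, 0.2723940312862396]) 29.1833
```

View pics/w5.png

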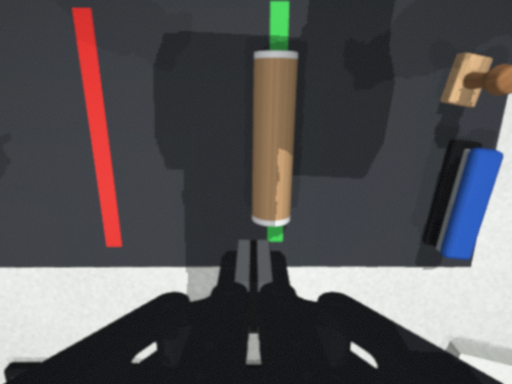

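The tube (cols 252–297) is nearly on the tape; the tape ends show at cols 270–290 and 267–284. About 5 mm is left.

Run:
```python
from h import *
c=np.array([.5835,.0793])
arm.line_to([*(c-.003*n[:2]),.15],.15)
c=stroke(c,.005,.003); arm.sleep(.2)
# camera straight above the tube (same y)
arm.move_to([.60,.084,.33],R(1)); arm.sleep(.3); look("wrist",save="pics/w6.png"); print(green("wrist",cv2.imread("pics/w6.png")),arm.get_t())
M=model("wrist"); print(M[2][:3,3])
```

```text
push [(np.float64(3.3), -0.8, np.float64(0.1196)), (np.float64(4.7), -0.4, np.float64(0.1196))]
wrist tube 0.71 [256. 132.] [0.5846 0.0849] ang 3.61 [0.046 0.192]
wrist green_line 0.88 [256.  70.] [0.5759 0.0838] ang 3.82 [0.02  0.269]
(array([0.5770694 , 0.08466268]), np.float32(4.0266747), [0.02035117708146572, 0.270752876996994]) 34.2167
[0.52223967 0.07743446 0.40055565]
```

View pics/w6.png

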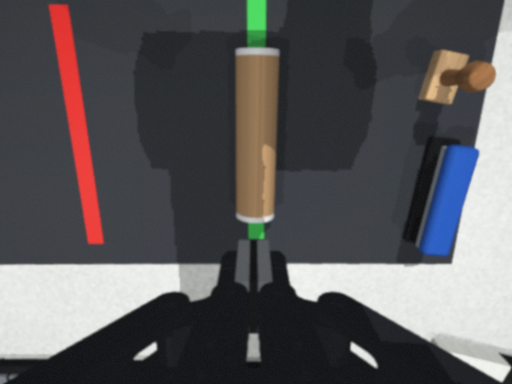

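The tube now sits on the tape: tube centre cols 257 and 255, tape 256.5 at both ends. I'll retreat and do a last check with the fixed cameras.

Run:
```python
from h import *
arm.move_j([67.936,2.991,80.254,0,96.75,-4.028]); arm.sleep(.3)
for cam in ("top","scene"):
    look(cam,save=f"pics/{cam}9.png"); print(green(cam,cv2.imread(f"pics/{cam}9.png")))
    a,b=cv2.imread(f"pics/{cam}0.png"),cv2.imread(f"pics/{cam}9.png"); d=cv2.absdiff(a,b).max(2)>40
    k,l,st,ct=cv2.connectedComponentsWithStats(d.astype(np.uint8)); print(st[1:][st[1:,4]>25])
print(arm.get_t())
```

```text
top tube 0.91 [238. 147.] [0.5818 0.0881] ang 3.18 [0.044 0.188]
top tube 0.73 [320. 250.] [ 0.3226 -0.1169] ang 9.55 [0.03  0.119]
top tube 0.7 [399. 283.] [ 0.246  -0.3073] ang -73.45 [0.046 0.193]
top green_line 0.61 [240. 167.] [0.5746 0.0884] ang 4.22 [0.019 0.269]
(array([0.57435328, 0.08836212]), np.float32(4.253101), [0.01971510238945484, 0.2707265615463257])
[[ 261  109   21   73 1186]
 [ 229  111   20   73 1196]
 [  54  187   13   42  181]
 [  94  202   15   37  216]
 [  67  213   26   25  305]
 [   0  327   39   39  647]]
scene tube 0.76 [249. 228.] [0.5753 0.0844] ang 3.64 [0.049 0.206]
scene tube 0.69 [239. 148.] [ 0.3313 -0.1152] ang 9.95 [0.034 0.147]
scene tube 0.65 [207. 116.] [ 0.2436 -0.3109] ang -72.81 [0.088 0.203]
scene green_line 0.49 [234. 257.] [0.5739 0.0844] ang 4.9 [0.02  0.268]
(array([0.68906903, 0.09287864]), np.float32(4.447298), [0.020213041454553604, 0.03922564908862114])
[[ 474   72   13   11   80]
 [ 467  101    7   13   26]
 [ 483  106   27   22  230]
 [ 503  114    9   18   85]
 [ 194  185   53   60 1032]
 [ 222  195   54   76 1292]
 [ 401  229   21   27  206]
 [ 421  236   26   24  275]
 [ 443  250   18   37  214]]
36.975
```

View pics/top9.png

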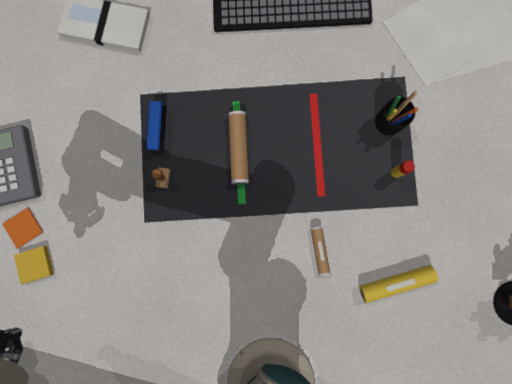

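The top view shows the tube on the green tape with both tape ends visible. Only the tube and the arm's shadow have changed.

```bash
python3 -c "
from station import arm
print(arm.hand_in(),arm.get_t())"
```

```text
the job is handed in; nothing more can be done
the job is handed in; nothing more can be done
```

The tube now lies on the green tape, and I've handed the job in. I rolled it about 82 mm in seven gentle pushes on its top with the closed fingertips, at roughly 2 to 6 N. The last clock reading, just before hand-in, was 37 s.

- **Across the tape:** it is within about 1 mm of the tape's middle in all three cameras.
- **Angle:** its axis is within about 1.3° of the tape's.
- **Along the tape:** it sits off centre by about 5–8 mm, measured by the wrist and top cameras. The scene camera puts it nearer the middle, at about 1–2 mm. I left this alone, because both tape ends show.
- **Other objects:** comparing before and after pictures, only the tube, the arm and its shadow changed, so the stamp, glue stick, stapler and pen cup were not moved.

One check failed: my colour-based measurement of the tape in the scene camera saw only one end of it, so I ignored that value. The cameras also differ by about 4 mm in absolute position, so I used only tube-to-tape distances within the same picture.

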